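Stamp the tagged cheese and rack it in the free bay

ROBOT

A 7-joint arm with a two-finger parallel gripper is mounted at the origin on the work surface. World frame = base frame: x ahead of the robot, y to its left, z up, the work surface at z = 0. Lengths are in m, angles in rad, forces in N, time in s.
With the tool pointing down it reaches from about 0.425 to 0.925 m from the base axis. Payload 6.8 kg.
Tool frame: the origin (TCP) lies midway between the tips of the shut fingers; the grasp point (between the pads) lies 19 mm behind it (bot.hold_point_z is the distance from the TCP to the grasp point, in m); z points along the fingers, y is the line along which they close (so a half turn about z gives the same grasp; the last joint's range is limited). The gripper opens to 85 mm and grips with 20 to 120 N. Pads are 22 mm wide; open, the fingers measure 114 mm over their backs; the gripper's body (76 mm by 85 mm) begins 54 mm behind the grasp point. The pads swing forward as they close: fully open they stand 13 mm farther back than shut.
Start: joints at [-1.31, 0.477, 0.022, 1.555, -0.011, 1.109, -0.083], TCP at [0.243, 0.63, 0.231] pointing down, gripper open.
Joint ranges: [-2.96, 2.96], [-0.34, 2.1], [-1.41, 1.46], [0.24, 2.44], [-1.37, 4.51], [0.17, 1.92], [-2.96, 2.96]. Speed limits (rad/s): [2.39, 2.39, 3.14, 3.14, 3.14, 3.14, 3.14].

INTERFACE

Orientations are given as a unit quaternion [w, x, y, z].
In Python, from station import bot gives the robot as it stands. The module is installed in compiled form; this text tells all that it offers.
- The arm moves only by the tool step_arm, never from a script. Its argument "increments" is a list that holds one entry, the list of rows, each a list of 7 numbers: the opening, from -1 (shut) to 1 (fully open), then the shift along the tool's x, y, z in mm, then the turn, a rotation vector about the tool's x, y, z in degrees. In form: [[[grip, x, y, z, ax, ay, az], ...]]. A call has 1 to 10 rows; each row is the pose to reach, as a shift and turn from the pose commanded when the call began, along the tool's axes at that moment; what a row does not reach only later rows make up. A row lasts 1/12 s, in which the tool goes at most 41.7 mm and 7.16 degrees, less where a joint would pass 70% of its speed; a pose out of reach is approached as far as the arm can. A call with a gripper value outside its range is refused whole. The fingers move at their own pace and stop on an object; "force" is the grip in N (left out, the last holds). Time passes only in rows, so rows that repeat a pose let the fingers close. It gives the time, the measured TCP pose, the force, the opening and the grip force at its end, in the units of the state.
- bot.get_obs(): the state, without advancing time (a new reading comes with each control period).
- bot.read_camera(name): name is "scene" or "top" or "wrist"; returns a dict with "image" (384x512x3 uint8, red, green, blue), "camera_matrix" (3x3 intrinsics, pixels), "R" (3x3) and "t" (3): a world point X has camera coordinates R X + t. Camera axes: x right, y down, z forward; pixel columns grow to the right and rows downward; lengths in m; the calibration is good to about 2 mm. The wrist camera is an equidistant fisheye: a pixel r from the principal point sees the ray r / f radians off the axis. A picture is of the moment at which its call begins. There is no depth.
- bot.hand_in(): hands the job in; it is judged then, once.
The state is a dict: "t": time; "q": joint angles; "joint_vel": joint speeds; "joint_torque": joint torques, N m; "eef_pos": TCP position; "tool_rot": TCP orientation; "contact_force": force on the tool from outside, world axes, zero at the start; "torque": the same for the moment, N m; "gripper_width": opening from 0.0 (shut) to 1.0 (fully open); "grasp_force": force on a finger pad.
Only numpy, scipy, OpenCV 4.12 (cv2) and the standard library are available. Lean on these libraries where they do the work, as an engineer would, in place of code of your own. Each camera call takes 0.05 s, during which the arm holds its last target. There are 200 camera calls.

TASK

Put the cheese wheel that has the white tag standing beside it on the anvil of the marking press, swing the sprung lever down to its stop and let it come all the way back up, then set the wheel down flat in the tray's one empty bay. Leave the other cheeses and the things around alone.

Things in the scene. Friction and masses are not known exactly. Their poses are not given: they have to be found in the camera images.
- board: fixed pale wooden ripening board, 330 x 100 x 18 mm, with a 45 mm wide, 6 mm high ledge along its +y edge for the tag clips; origin at the centre of its underside, x along the row of three wheels. It may lie left or right of the press, turned by up to 0.25 rad.
- place0 (a point): place on the board's top face (18 mm above its underside), at -105 mm along the board's x
- place1 (a point): place on the board's top face, at the board's middle
- place2 (a point): place on the board's top face, at +105 mm along the board's x
- wheel0: small cheese wheel, plain flat-topped cream cylinder, 66 mm diameter, 55 mm tall, about 0.2 kg; origin at the centre of its underside, z along its axis; at the start it lies flat on the board at place0 (within some mm). All wheels look alike.
- wheel1: small cheese wheel, plain flat-topped cream cylinder, 66 mm diameter, 55 mm tall, about 0.2 kg; origin at the centre of its underside, z along its axis; at the start it lies flat on the board at place1 (within some mm). All wheels look alike.
- wheel2: small cheese wheel, plain flat-topped cream cylinder, 66 mm diameter, 55 mm tall, about 0.2 kg; origin at the centre of its underside, z along its axis; at the start it lies flat on the board at place2 (within some mm). All wheels look alike.
- tag: fixed clip (foot 45 x 25 mm) with a white plate, 55 mm wide along the board's x, 4 mm thick, leaning 0.5 rad back from the wheel, top 82 mm above its underside (the origin), 75 mm to the board's +y side of a place. It marks the nearest wheel as the one to stamp. The other two places have the same clip without plate (20 mm high, fixed); the clips' order differs each time.
- tray: fixed grey plastic tray with three open bays in a row along its x, 330 x 110 mm, floor 10 mm thick, rim and dividers 10 mm higher than the floor, bays about 100 mm square; origin at the centre of its underside. The press stands between it and the board.
- bay0 (a point): centre of a bay's floor, at -105 mm along the tray's x
- bay1 (a point): centre of the middle bay's floor
- bay2 (a point): centre of a bay's floor, at +105 mm along the tray's x
- stock1: cheese wheel already marked, 66 mm diameter, 55 mm tall, standing in one of the tray's bays; origin at the centre of its underside. Leave alone. The two marked wheels fill two of the three bays, differently each time.
- stock2: cheese wheel already marked, 66 mm diameter, 55 mm tall, standing in one of the tray's bays; origin at the centre of its underside. Leave alone.
- press: fixed grey marking press; base plate 225 x 140 x 12 mm from 70 mm in front of (-x) to 155 mm behind (+x) the anvil's centre, two pivot posts 122 mm high 130 mm behind the anvil's centre at +-66 mm to the sides; origin under the anvil's centre, x away from the robot, y along the lever's hinge axis
- anvil (a point): centre of the top of the round steel anvil, 84 mm diameter, 25 mm above the table
- lever (a joint): sprung U-shaped lever of the press (two bars 100 mm apart carrying a round stamp, ending in the handle): 0 = rest, nearly upright (1.4 rad above level) behind the anvil; grows as it is pulled over to the press's -x side (towards the robot) and down; 1.4 = stop, level, stamp on the wheel. Takes 2 to 5 N at the handle, a few more at the stop; springs back when let go
- lever_grip (a point): middle of the lever's black round handle bar (18 mm diameter, about 90 mm clear between the side bars, parallel to the press's y), 220 mm from the hinge; about 0.32 m above the table at rest, 0.10 m at the stop
- lever_hinge (a point): middle of the lever's hinge axis, 101 mm above the table, 130 mm behind the anvil's centre
- wash_bottle: white bottle 64 mm diameter, 190 mm tall, origin under its centre. Leave alone.
- salt_tin: squat lidded salt tin 70 mm diameter, 50 mm tall, origin under its centre. Leave alone.
- rind_brush: brush 200 mm long lying along its own x. Leave alone.

How it is judged:
By the outcome, as a careful person would: the job done as asked, in the order asked, and still so for the second after the job is handed in, with the robot touching nothing.
It also fails if it takes over 72 s, if anything falls off the work surface, if the arm or the gripper's body presses on something with over 40 N, if the wrist force passes 120 N, or if a joint passes its speed limit or range.

## Working session

There is one attempt and no reset: what is moved stays moved. The work goes in short steps, Python scripts to look and compute and a tool call to move; the robot and the scene stay as the last step left them, time stands still between calls to the robot, and variables do not carry over. Pictures are saved under pics/ and viewed, at most 10 in all, crops included, and the job is handed in when it is done.

Besides the shell and the picture viewer there is one more tool, called after "Request:" as name([rows], argument=value, ...), one row to a line, values as JSON. step_arm: Moves the arm, as the interface text tells. Its arguments: {"type":"object","properties":{"increments":{"type":"array"},"force":{"type":"number"}},"required":["increments"]}

```bash
mkdir -p pics; python3 - <<'E'
from station import bot
import cv2,numpy as np
o=bot.get_obs();print({k:np.round(o[k],3).tolist() for k in ('t','eef_pos','tool_rot','contact_force','gripper_width')},bot.hold_point_z)
for n in ('scene','top'):
    c=bot.read_camera(n);cv2.imwrite(f'pics/{n}0.png',cv2.resize(c['image'][:,:,::-1],(800,600),interpolation=cv2.INTER_CUBIC))
    print(n,np.round(c['camera_matrix'],1).tolist(),np.round(c['R'],3).tolist(),np.round(c['t'],3).tolist())
E
```

```text
{'t': 0.0, 'eef_pos': [0.243, 0.629, 0.23], 'tool_rot': [-0.0, 0.183, 0.983, -0.001], 'contact_force': [0.103, -0.2, 0.024], 'gripper_width': 0.998} 0.0187
scene [[433.5, 0.0, 254.3], [0.0, 433.5, 185.1], [0.0, 0.0, 1.0]] [[0.848, 0.529, -0.022], [0.287, -0.494, -0.821], [-0.446, 0.69, -0.571]] [-0.475, 0.012, 1.433]
top [[478.1, 0.0, 255.5], [0.0, 478.1, 190.8], [0.0, 0.0, 1.0]] [[0.024, -0.999, 0.03], [-0.982, -0.029, -0.186], [0.187, -0.025, -0.982]] [-0.014, 0.609, 1.341]
```

View pics/scene0.png

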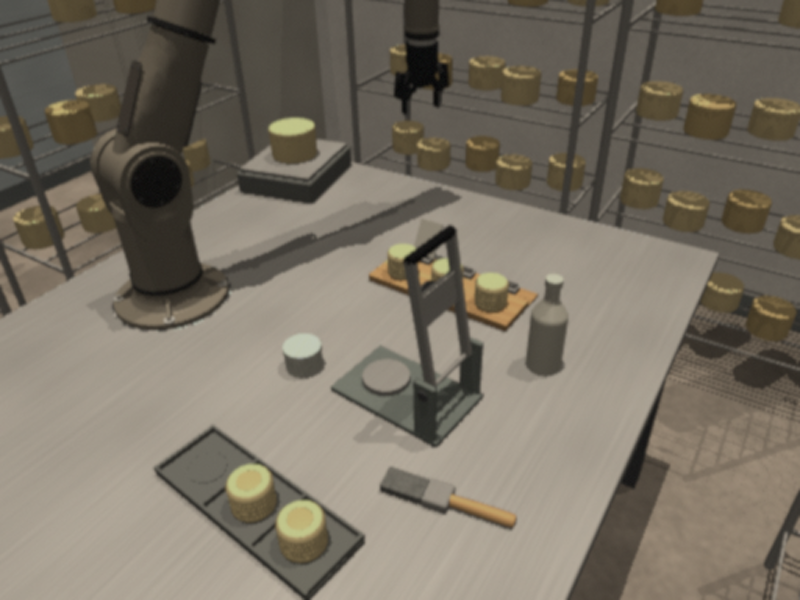

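View pics/top0.png

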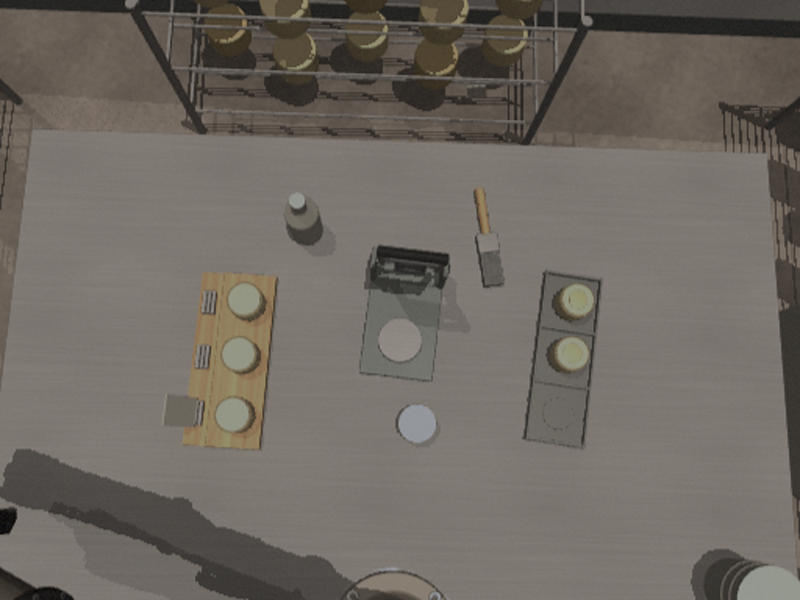

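The scene view shows the white tag (430,235) by the board's wheel nearest the robot (403,255). The tray's empty bay is its near one (208,465). The top view shows the same: tag (182,411), tagged wheel (234,414), anvil (400,341), empty bay (557,413), handle (413,255), salt tin (417,424).

```bash
cat > h.py <<'E'
from station import bot
import cv2,numpy as np
from scipy.spatial.transform import Rotation as Ro
def ray(c,u,v):
    K=c['camera_matrix'];d=np.linalg.inv(K)@[u,v,1];R=np.array(c['R']);o=-R.T@np.array(c['t']);return o,R.T@d
def at(c,u,v,z):
    o,d=ray(c,u,v);return o+d*(z-o[2])/d[2]
def tri(rs):
    A=0;b=0
    for o,d in rs:
        d=d/np.linalg.norm(d);P=np.eye(3)-np.outer(d,d);A=A+P;b=b+P@o
    X=np.linalg.solve(A,b);return X,[np.linalg.norm(np.cross(X-o,d/np.linalg.norm(d)))*1e3 for o,d in rs]
def px(u,v): return (u+.5)*.64-.5,(v+.5)*.64-.5
E
python3 - <<'E'
from h import *
np.set_printoptions(precision=4,suppress=True)
T=bot.read_camera('top');S=bot.read_camera('scene')
for n,p in dict(board=[(205,272),(277,276),(262,449),(183,447),.018],wheels=[(246,301),(240,355),(234,415),.073],anvil=[(400,341),.025],base=[(361,374),(432,380),.012],tray=[(545,272),(601,279),(584,446),(525,438),.02],bay=[(558,413),.01],stock=[(571,354),(576,301),.065],tin=[(417,424),.05],handle=[(380,251),(447,259),.318]).items():
    for q in p[:-1]: print(n,at(T,*px(*q),p[-1]))
for n,a,b in [('w0',(234,414),(403,251)),('w2',(246,300),(491,283)),('anvil',(400,341),(387,376)),('hand L',(380,248),(452,233)),('hand R',(447,256),(413,260)),('bay',(558,413),(208,465)),('stock',(571,353),(250,479))]:
    print(n,*tri([ray(T,*px(*a)),ray(S,*px(*b))]))
for c,n in ((T,'t'),(S,'s')):
    g=c['image'][:,:,::-1]
    x=(g[150:300,100:390] if n=='t' else g[130:384,90:350])
    cv2.imwrite(f'pics/z{n}.png',cv2.resize(x,None,fx=2.3,fy=2.3,interpolation=cv2.INTER_CUBIC))
E
```

```text
board [0.6577 0.377  0.018 ]
board [0.654  0.2387 0.018 ]
board [0.3268 0.2486 0.018 ]
board [0.327  0.3934 0.018 ]
wheels [0.5934 0.2851 0.073 ]
wheels [0.4937 0.2897 0.073 ]
wheels [0.386  0.2936 0.073 ]
anvil [ 0.5336 -0.0011  0.025 ]
base [0.4703 0.0709 0.012 ]
base [ 0.4625 -0.064   0.012 ]
tray [ 0.6773 -0.2805  0.02  ]
tray [ 0.6667 -0.3901  0.02  ]
tray [ 0.3464 -0.3496  0.02  ]
tray [ 0.3584 -0.2389  0.02  ]
bay [ 0.4066 -0.3041  0.01  ]
stock [ 0.5129 -0.3168  0.065 ]
stock [ 0.6129 -0.3281  0.065 ]
tin [ 0.3786 -0.0351  0.05  ]
handle [0.6332 0.0409 0.318 ]
handle [ 0.6237 -0.0623  0.318 ]
w0 [0.389  0.2949 0.0714] [np.float64(1.5488414074793528), np.float64(1.548841407479439)]
w2 [0.5972 0.2869 0.0661] [np.float64(0.7942217106893683), np.float64(0.7942217106892322)]
anvil [ 0.5361 -0.0001  0.0176] [np.float64(1.9736619090247103), np.float64(1.9736619090246452)]
hand L [0.638  0.0406 0.315 ] [np.float64(0.7673099420714914), np.float64(0.7673099420716044)]
hand R [ 0.6293 -0.0611  0.3204] [np.float64(1.6651449045490905), np.float64(1.6651449045489741)]
bay [ 0.4068 -0.3031  0.0125] [np.float64(0.49109158589729673), np.float64(0.4910915858973718)]
stock [ 0.5152 -0.3173  0.0624] [np.float64(0.2629722666985749), np.float64(0.26297226669857815)]
```

```bash
cat >> h.py <<'E'
def go(p,ang,label='',tilt=0):
    """increments from present pose to world TCP p, tool down, tool y at ang deg from world x"""
    o=bot.get_obs();w,x,y,z=o['tool_rot'];R0=Ro.from_quat([x,y,z,w])
    a=np.radians(ang);yt=np.array([np.cos(a),np.sin(a),0]);zt=np.array([0,0,-1.]);xt=np.cross(yt,zt)
    R1=Ro.from_matrix(np.c_[xt,yt,zt])
    print(label,np.round(R0.inv().apply(np.array(p)-o['eef_pos'])*1e3,1),np.round((R0.inv()*R1).as_rotvec(degrees=True),1),'now',np.round(o['eef_pos'],4),'t',o['t'])
E
python3 -c "
from h import *
go([.389,.294,.17],45)"
```

```text
[-256.8 -260.1   61. ] [-0.1  0.  23.9] now [0.2432 0.6293 0.2307] t 0.2
```

View pics/zt.png

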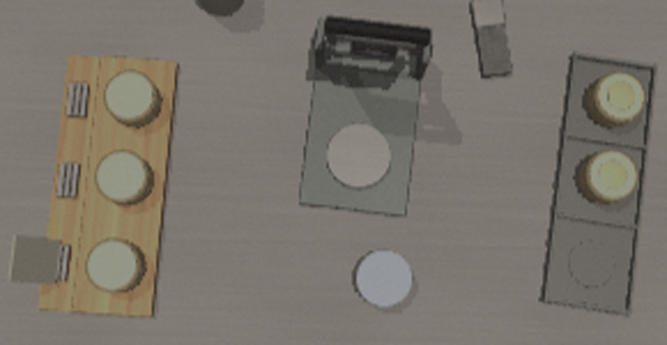

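The top crop confirms the same layout: tagged wheel (116,264), anvil (358,156), empty bay (591,264), all within a pixel of my earlier readings. Now I'll move above the wheel.

Request:
step_arm([
  [[1, -20, -20, 5, 0, 0, 2], [1, -50, -51, 12, 0, 0, 5], [1, -80, -81, 19, 0, 0, 9], [1, -110, -112, 26, 0, 0, 12], [1, -140, -142, 33, 0, 0, 15], [1, -170, -173, 40, 0, 0, 18], [1, -200, -203, 48, 0, 0, 20], [1, -230, -233, 55, 0, 0, 22], [1, -250, -253, 60, 0, 0, 24], [1, -257, -260, 61, 0, 0, 24]],
])

```text
t: 1.03
eef_pos: [0.3911, 0.2872, 0.1692]
tool_rot: [0.0, 0.388, 0.922, -0.002]
contact_force: [-0.3, -1.0, -0.3]
gripper_width: 0.998
grasp_force: 0.0
```

```bash
python3 - <<'E'
from h import *
c=bot.read_camera('wrist');cv2.imwrite('pics/w1.png',c['image'][:,:,::-1]);np.savez('w1.npz',**{k:np.array(v) for k,v in c.items()})
print(np.round(c['camera_matrix'],1).tolist(),-np.array(c['R']).T@c['t'],np.round(c['R'],2).tolist())
go([.389,.294,.1],45)
E
```

```text
[[297.3, 0.0, 253.8], [0.0, 297.3, 193.1], [0.0, 0.0, 1.0]] [0.33167444 0.34758309 0.31215661] [[0.72, 0.7, -0.0], [0.66, -0.67, 0.33], [0.23, -0.24, -0.94]]
 [ 5.8  2.7 69.6] [-0.2  0.1 -0.6] now [0.3911 0.2882 0.1696] t 1.0833
```

View pics/w1.png

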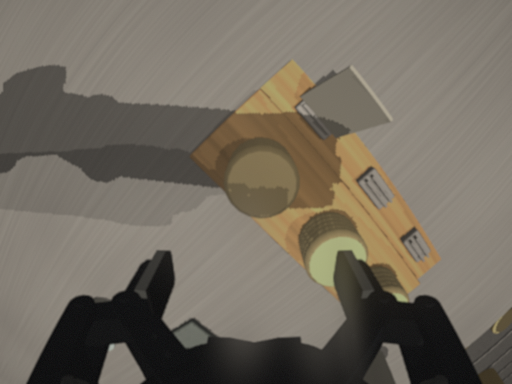

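The wrist picture shows the tagged wheel at about (262,178), in the gripper's shadow, with the white plate at (348,100) and the next wheel at (335,250). I'll refine the wheel's centre by fitting its projected top rim in the wrist and top images.

```bash
cat >> h.py <<'E'
def proj(c,X,fish):
    P=(np.array(c['R'])@np.atleast_2d(X).T).T+c['t'];K=np.array(c['camera_matrix'])
    r=np.hypot(P[:,0],P[:,1]);k=(np.arctan2(r,P[:,2])/r) if fish else 1/P[:,2]
    return np.c_[K[0,0]*P[:,0]*k+K[0,2],K[1,1]*P[:,1]*k+K[1,2]]
def rimfit(c,x0,z,r,fish,span=.012,step=.0005):
    """best (x,y) of a horizontal circle at height z by edge strength along the rim"""
    g=cv2.GaussianBlur(c['image'],(0,0),.8).astype(np.float32)
    m=sum(np.hypot(cv2.Sobel(g[:,:,i],-1,1,0),cv2.Sobel(g[:,:,i],-1,0,1)) for i in range(3))
    m=np.minimum(m,np.percentile(m,98));a=np.linspace(0,2*np.pi,120);C=np.c_[r*np.cos(a),r*np.sin(a),0*a];best=(-1,)
    for dx in np.arange(-span,span,step):
        for dy in np.arange(-span,span,step):
            p=proj(c,C+[x0[0]+dx,x0[1]+dy,z],fish).astype(np.float32)
            s=cv2.remap(m,p[:,:1],p[:,1:],cv2.INTER_LINEAR).mean()
            if s>best[0]: best=(s,x0[0]+dx,x0[1]+dy)
    return np.round(best,4)
E
python3 - <<'E'
from h import *
W=dict(np.load('w1.npz'));T=bot.read_camera('top');S=bot.read_camera('scene')
for z in (.066,.073,.08): print(z,rimfit(W,(.389,.294),z,.033,1),rimfit(T,(.389,.294),z,.033,0),rimfit(S,(.389,.294),z,.033,0))
for z in (.018,.025): print('anvil',rimfit(T,(.534,0),z,.042,0),rimfit(S,(.534,0),z,.042,0))
go([.389,.294,.1],45)
o=cv2.resize(W['image'][90:290,150:410,::-1],None,fx=2.5,fy=2.5,interpolation=cv2.INTER_CUBIC)
a=np.linspace(0,2*np.pi,60)
b=rimfit(W,(.389,.294),.073,.033,1)
for z in(.073,.018):
    p=(proj(W,np.c_[b[1]+.033*np.cos(a),b[2]+.033*np.sin(a),0*a+z],1)-[150,90]+.5)*2.5
    cv2.polylines(o,[p.astype(np.int32)],1,(0,0,255) if z>.05 else (255,0,0))
cv2.imwrite('pics/w1o.png',o)
E
```

```text
0.066 [159.8752   0.39     0.2965] [167.9299   0.4005   0.2935] [286.8809   0.3845   0.2995]
0.073 [145.1806   0.3875   0.2985] [169.4214   0.4005   0.2925] [283.7076   0.391    0.2895]
0.08 [129.2612   0.385    0.301 ] [170.5732   0.4005   0.2915] [279.0989   0.3965   0.282 ]
anvil [ 2.429101e+02  5.385000e-01 -5.000000e-04] [3.285113e+02 5.335000e-01 4.000000e-03]
anvil [ 2.347304e+02  5.380000e-01 -5.000000e-04] [ 3.232688e+02  5.375000e-01 -2.500000e-03]
 [ 0.5 -0.4 70.4] [ 0.  -0.  -0.2] now [0.3896 0.2939 0.1704] t 1.1833
```

View pics/w1o.png

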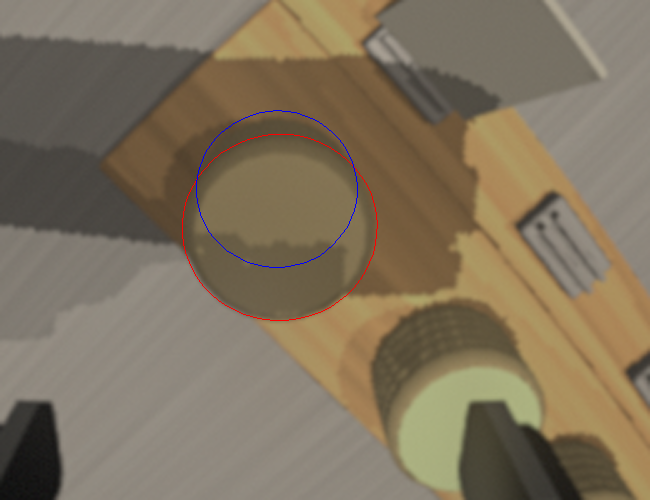

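The overlay shows the true top face centred at about crop (280,234), slightly below my red fit, so the wheel is near (0.388, 0.2955). The 45° finger line is clear of the neighbour and the clip.

```bash
python3 -c "
from h import *
go([.388,.2955,.029],45)"
```

```text
[  2.3  -0.  141.4] [ 0.  -0.  -0.2] now [0.3896 0.2939 0.1704] t 1.1833
```

Request:
step_arm([
  [[1, 2, 0, 20, 0, 0, 0], [1, 2, 0, 42, 0, 0, 0], [1, 2, 0, 64, 0, 0, 0], [1, 2, 0, 86, 0, 0, 0], [1, 2, 0, 105, 0, 0, 0], [1, 2, 0, 120, 0, 0, 0], [1, 2, 0, 132, 0, 0, 0], [1, 2, 0, 139, 0, 0, 0], [1, 2, 0, 141, 0, 0, 0], [1, 2, 0, 141, 0, 0, 0]],
])

```text
t: 2.02
eef_pos: [0.3875, 0.297, 0.0291]
tool_rot: [-0.0, 0.383, 0.924, -0.0]
contact_force: [-0.0, -0.4, 0.1]
gripper_width: 1.0
grasp_force: 0.0
```

Request:
step_arm([
  [[-0.2, 0, 0, 0, 0, 0, 0], [-1, 0, 0, 0, 0, 0, 0], [-1, 0, 0, 0, 0, 0, 0], [-1, 0, 0, 0, 0, 0, 0], [-1, 0, 0, 0, 0, 0, 0], [-1, 0, 0, 0, 0, 0, 0], [-1, 0, 0, 0, 0, 0, 0], [-1, 0, 0, 0, 0, 0, 0]],
], force=35)

```text
t: 2.68
eef_pos: [0.3885, 0.2969, 0.0304]
tool_rot: [0.0, 0.384, 0.923, 0.001]
contact_force: [-0.8, 0.5, 7.0]
gripper_width: 0.762
grasp_force: 39.0
```

Gripped at about 65 mm. Lifting.

Request:
step_arm([
  [[-1, 0, 0, -4, 0, 0, 0], [-1, 0, 0, -12, 0, 0, 0], [-1, 0, 0, -24, 0, 0, 0], [-1, 0, 0, -40, 0, 0, 0], [-1, 0, 0, -58, 0, 0, 0], [-1, 0, 0, -76, 0, 0, 0], [-1, 0, 0, -90, 0, 0, 0], [-1, 0, 0, -98, 0, 0, 0], [-1, 0, 0, -100, 0, 0, 0], [-1, 0, 0, -100, 0, 0, 0]],
])

```text
t: 3.52
eef_pos: [0.388, 0.2959, 0.1297]
tool_rot: [0.0, 0.384, 0.923, 0.0]
contact_force: [0.2, 0.4, -1.9]
gripper_width: 0.766
grasp_force: 39.4
```

```bash
python3 - <<'E'
from h import *
o=bot.get_obs();print(o['gripper_width'],o['grasp_force'],o['contact_force'])
go([.535,0,.13],45)
go([.535,0,.13],90)
T=bot.read_camera('top');S=bot.read_camera('scene')
g=np.hstack([cv2.resize(T['image'][150:310,90:290],(400,320)),cv2.resize(S['image'][100:260,210:410],(400,320))])
cv2.imwrite('pics/lift.png',g[:,:,::-1])
E
```

```text
0.7658458770317442 39.36114549636841 [ 0.16664697  0.40770739 -1.8781153 ]
 [-313.5 -104.5   -0.4] [ 0.  -0.  -0.1] now [0.388  0.2959 0.1297] t 3.5167
 [-313.5 -104.5   -0.4] [  0.    0.  -45.1] now [0.388  0.2959 0.1297] t 3.5167
```

View pics/lift.png

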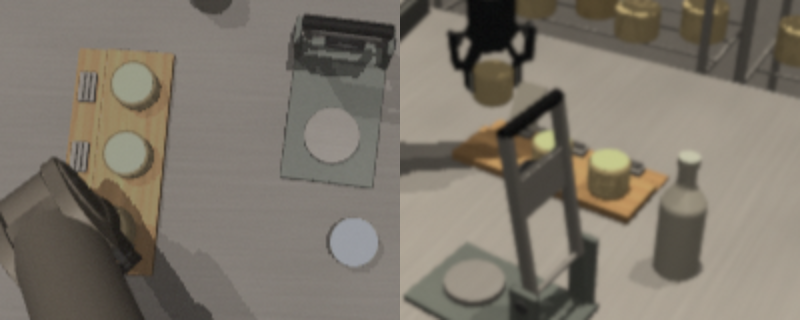

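The wheel is held upright and the others are undisturbed. Carrying it to the anvil while turning so the finger line lies along the press x.

Request:
step_arm([
  [[-1, -6, -2, 0, 0, 0, 1], [-1, -20, -7, 0, 0, 0, 3], [-1, -42, -14, 0, 0, 0, 7], [-1, -68, -23, 0, 0, 0, 11], [-1, -96, -32, 0, 0, 0, 15], [-1, -124, -41, 0, 0, 0, 19], [-1, -152, -51, 0, 0, 0, 24], [-1, -180, -60, 0, 0, 0, 28], [-1, -208, -69, 0, 0, 0, 32], [-1, -236, -79, 0, 0, 0, 36]],
])

```text
t: 4.45
eef_pos: [0.4986, 0.0699, 0.1289]
tool_rot: [-0.0, 0.653, 0.758, -0.001]
contact_force: [0.3, 0.0, -1.9]
gripper_width: 0.768
grasp_force: 39.2
```

```bash
python3 - <<'E'
from h import *
print(np.round(bot.get_obs()['q'],2));go([.535,0,.13],-4)
T=bot.read_camera('top');S=bot.read_camera('scene')
print(rimfit(S,(.537,0),.025,.042,0,.008))
E
```

```text
[-0.61  0.35  0.42  2.08 -0.2   0.75  0.09]
 [-74.5  25.7  -1.1] [-0.   0.  12.5] now [0.4986 0.0699 0.1289] t 4.45
[ 4.21108e+02  5.37500e-01 -2.00000e-03]
```

Request:
step_arm([
  [[-1, -20, 7, 0, 0, 0, 3], [-1, -42, 14, 0, 0, 0, 6], [-1, -60, 20, 0, 0, 0, 9], [-1, -71, 24, 0, 0, 0, 11], [-1, -76, 27, 0, 0, 0, 12], [-1, -77, 28, 0, 0, 0, 12], [-1, -77, 28, 0, 0, 0, 12]],
])

```text
t: 5.13
eef_pos: [0.5377, 0.0016, 0.129]
tool_rot: [-0.0, 0.726, 0.688, -0.0]
contact_force: [-1.1, 0.1, -1.3]
gripper_width: 0.768
grasp_force: 39.4
```

```bash
python3 - <<'E'
from h import *
go([.537,-.001,.0385],-4)
E
```

```text
[-2.6 -0.5 90.5] [-0.  -0.   0.9] now [0.5377 0.0016 0.129 ] t 5.1333
```

Request:
step_arm([
  [[-1, -1, 0, 8, 0, 0, 1], [-1, -1, 0, 22, 0, 0, 1], [-1, -1, 0, 40, 0, 0, 1], [-1, -1, 0, 56, 0, 0, 1], [-1, -1, 0, 70, 0, 0, 1], [-1, -1, 0, 80, 0, 0, 1], [-1, -1, 0, 86, 0, 0, 1], [-1, -1, 0, 89, 0, 0, 1], [-1, -1, 0, 90, 0, 0, 1], [-1, -1, 0, 90, 0, 0, 1]],
])

```text
t: 5.97
eef_pos: [0.5381, 0.0002, 0.0395]
tool_rot: [0.0, 0.732, 0.681, 0.0]
contact_force: [0.3, 0.3, -1.2]
gripper_width: 0.767
grasp_force: 39.3
```

Request:
step_arm([
  [[-1, 0, 0, 1, 0, 0, 0], [-1, 0, 0, 2, 0, 0, 0], [-1, 0, 0, 2, 0, 0, 0]],
])

```text
t: 6.22
eef_pos: [0.5381, 0.0002, 0.0376]
tool_rot: [0.0, 0.732, 0.681, 0.0]
contact_force: [-0.0, 0.0, -1.9]
gripper_width: 0.764
grasp_force: 39.4
```

Request:
step_arm([
  [[-1, 0, 0, 1, 0, 0, 0], [-1, 0, 0, 2, 0, 0, 0], [-1, 0, 0, 2, 0, 0, 0]],
])

```text
t: 6.47
eef_pos: [0.5382, 0.0002, 0.0373]
tool_rot: [-0.0, 0.732, 0.681, 0.001]
contact_force: [-7.7, 0.4, 21.1]
gripper_width: 0.766
grasp_force: 41.7
```

Seated on the anvil. Easing off 1 mm and releasing.

Request:
step_arm([
  [[-1, 0, 0, -1, 0, 0, 0], [0.7, 0, 0, -1, 0, 0, 0], [1, 0, 0, -1, 0, 0, 0], [1, 0, 0, -1, 0, 0, 0], [1, 0, 0, -1, 0, 0, 0], [1, 0, 0, -1, 0, 0, 0]],
])

```text
t: 6.97
eef_pos: [0.5379, 0.0001, 0.0361]
tool_rot: [-0.0, 0.732, 0.681, -0.0]
contact_force: [1.0, -0.9, -0.4]
gripper_width: 1.0
grasp_force: 0.0
```

Request:
step_arm([
  [[1, 0, 0, -10, 0, 0, 0], [1, 0, 0, -30, 0, 0, 0], [1, 0, 0, -55, 0, 0, 0], [1, 0, 0, -85, 0, 0, 0], [1, 0, 0, -115, 0, 0, 0], [1, 0, 0, -150, 0, 0, 0], [1, 0, 0, -190, 0, 0, 0], [1, 0, 0, -230, 0, 0, 0], [1, 0, 0, -270, 0, 0, 0], [1, 0, 0, -310, 0, 0, 0]],
])

```text
t: 7.8
eef_pos: [0.5371, -0.0005, 0.349]
tool_rot: [0.0, 0.732, 0.681, 0.0]
contact_force: [0.9, 0.5, 0.5]
gripper_width: 1.0
grasp_force: 0.0
```

```bash
python3 - <<'E'
from h import *
go([.634,-.010,.40],-4)
c=bot.read_camera('wrist');cv2.imwrite('pics/w2.png',c['image'][:,:,::-1]);np.savez('w2.npz',**{k:np.array(v) for k,v in c.items()})
S=bot.read_camera('scene');cv2.imwrite('pics/s2.png',cv2.resize(S['image'][90:300,180:330,::-1],None,fx=3,fy=2.8))
E
```

```text
[ -2.4  97.3 -50.9] [ 0.  -0.  -0.2] now [ 5.371e-01 -5.000e-04  3.490e-01] t 7.8
```

View pics/w2.png

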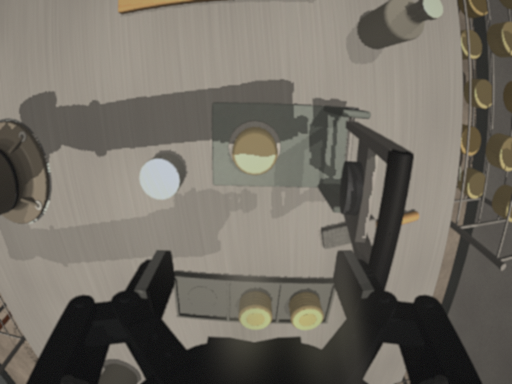

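The wrist picture shows the wheel centred on the anvil at (255,148). The lever handle runs from (402,156) to about (380,285), and the side bars are clear. I'll check the handle candidates against this view.

```bash
python3 - <<'E'
from h import *
W=dict(np.load('w2.npz'))
o=cv2.resize(W['image'][100:320,290:470,::-1],None,fx=2.7,fy=2.7,interpolation=cv2.INTER_CUBIC)
for m,col in (((.6337,-.010,.318),(0,0,255)),((.629,-.008,.318),(0,255,0))):
  for yaw in (-.07,):
    e=np.array([-np.sin(yaw),np.cos(yaw),0])
    X=np.array([np.array(m)+s*e for s in (-.045,-.02,0,.02,.045,.055)])
    p=proj(W,X,1);print(np.round(p,1).tolist())
    for q in p: cv2.circle(o,tuple(int(v) for v in (q-[290,100]+.5)*2.7),3,col,-1)
S=bot.read_camera('scene')
s=cv2.resize(S['image'][100:320,240:340,::-1],None,fx=2.7,fy=2.7)
for m,col in (((.6337,-.010,.318),(0,0,255)),((.629,-.008,.318),(0,255,0))):
    e=np.array([.07,1,0]);
    for k in (-.045,0,.045): cv2.circle(s,tuple(int(v) for v in (proj(S,np.array(m)+k*e,0)[0]-[240,100]+.5)*2.7),3,col,-1)
cv2.imwrite('pics/w2o.png',np.hstack([o,s]))
E
```

```text
[[380.3, 279.9], [386.8, 252.1], [391.7, 227.5], [396.4, 200.9], [401.5, 165.2], [403.2, 150.3]]
[[375.1, 278.6], [381.3, 250.5], [386.2, 225.6], [390.6, 198.7], [395.5, 162.5], [397.1, 147.5]]
```

View pics/w2o.png

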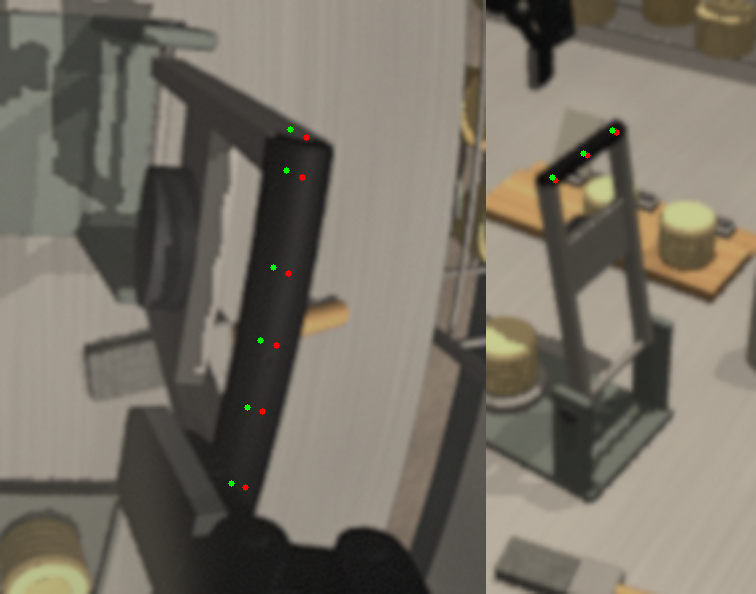

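The wrist overlay puts the red candidate on the bar's centreline to within 2 mm, and it also fits the scene view. So the handle's middle is near (0.633, -0.010, 0.318).

Request:
step_arm([
  [[1, 0, 10, -10, 0, 0, 0], [1, -1, 30, -15, 0, 0, 0], [1, -2, 55, -15, 0, 0, 0], [1, -3, 78, -15, 0, 0, 0], [1, -3, 92, -12, 0, 0, 0], [1, -3, 96, 0, 0, 0, 0], [1, -3, 96, 16, 0, 0, 0], [1, -3, 96, 33, 0, 0, 0], [1, -3, 96, 44, 0, 0, 0], [1, -3, 96, 46, 0, 0, 0]],
])

```text
t: 8.78
eef_pos: [0.631, -0.0096, 0.2968]
tool_rot: [-0.002, 0.732, 0.681, -0.002]
contact_force: [0.8, -0.4, 0.1]
gripper_width: 1.003
grasp_force: 0.0
```

Request:
step_arm([
  [[0, 0, 0, 0, 0, 0, 0], [-0.5, 0, 0, 0, 0, 0, 0], [-0.5, 0, 0, 0, 0, 0, 0], [-0.5, 0, 0, 0, 0, 0, 0], [-1, 0, 0, 0, 0, 0, 0], [-1, 0, 0, 0, 0, 0, 0], [-1, 0, 0, 0, 0, 0, 0], [-1, 0, 0, 0, 0, 0, 0]],
], force=30)

```text
t: 9.45
eef_pos: [0.6311, -0.0096, 0.3009]
tool_rot: [-0.002, 0.732, 0.681, -0.001]
contact_force: [-9.6, 1.2, 8.7]
gripper_width: 0.197
grasp_force: 29.0
```

```bash
python3 - <<'E'
from h import *
o=bot.get_obs();print(np.round(o['q'],2),o['contact_force'],o['gripper_width']);go([.633,-.01,.3],-4)
S=bot.read_camera('scene');T=bot.read_camera('top')
g=np.hstack([cv2.resize(S['image'][60:300,200:400],(500,600)),cv2.resize(T['image'][120:260,200:300],(300,420)).copy() if 0 else cv2.copyMakeBorder(cv2.resize(T['image'][120:260,210:310],(300,420)),0,180,0,0,0)])
cv2.imwrite('pics/g3.png',g[:,:,::-1])
E
```

```text
[-0.5   0.39  0.57  1.61 -0.22  1.21  0.04] [-9.62639254  1.19074573  8.69993129] 0.19711155224997967
 [-0.3  2.   0.8] [-0.3 -0.1 -0.2] now [ 0.6311 -0.0096  0.3009] t 9.45
```

View pics/g3.png

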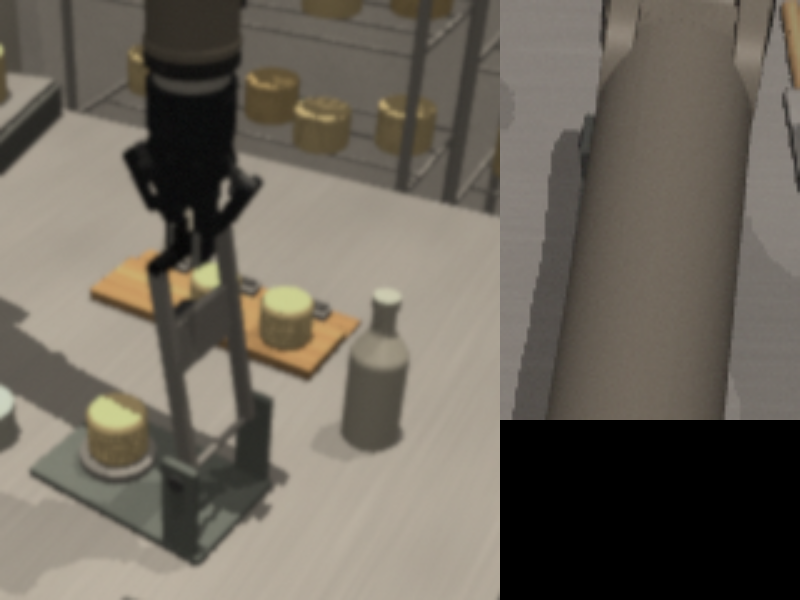

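The handle is held between the side bars (opening about 17 mm). Swinging it along its 220 mm arc, first part.

Request:
step_arm([
  [[-1, 0, -9, 2, 0, 0, 0], [-1, 0, -21, 5, 0, 0, 0], [-1, 0, -42, 12, 0, 0, 0], [-1, 0, -62, 21, 0, 0, 0], [-1, 0, -81, 32, 0, 0, 0], [-1, 0, -99, 45, 0, 0, 0], [-1, 0, -116, 59, 0, 0, 0], [-1, 0, -131, 75, 0, 0, 0], [-1, 0, -140, 86, 0, 0, 0], [-1, 0, -144, 93, 0, 0, 0]],
])

```text
t: 10.38
eef_pos: [0.4892, 0.0031, 0.2075]
tool_rot: [-0.001, 0.732, 0.682, 0.002]
contact_force: [-6.2, 6.6, 10.4]
gripper_width: 0.198
grasp_force: 33.8
```

Request:
step_arm([
  [[-1, 0, -6, 8, 0, 0, 0], [-1, 0, -12, 18, 0, 0, 0], [-1, 0, -21, 38, 0, 0, 0], [-1, 0, -29, 59, 0, 0, 0], [-1, 0, -34, 80, 0, 0, 0], [-1, 0, -37, 100, 0, 0, 0], [-1, 0, -38, 112, 0, 0, 0], [-1, 0, -38, 119, 0, 0, 0], [-1, 0, -38, 121, 0, 0, 0], [-1, 0, -38, 121, 0, 0, 0]],
])

```text
t: 11.22
eef_pos: [0.4483, 0.0066, 0.0852]
tool_rot: [-0.004, 0.732, 0.682, -0.002]
contact_force: [-10.3, 11.2, 5.2]
gripper_width: 0.198
grasp_force: 36.7
```

Request:
step_arm([
  [[-1, 0, 0, 2, 0, 0, 0], [-1, 0, 0, 4, 0, 0, 0], [-1, 0, 0, 4, 0, 0, 0]],
])

```text
t: 11.47
eef_pos: [0.4481, 0.0066, 0.0815]
tool_rot: [-0.004, 0.732, 0.682, -0.002]
contact_force: [-11.2, 11.6, 4.6]
gripper_width: 0.206
grasp_force: 36.8
```

```bash
python3 - <<'E'
from h import *
go([.633,-.01,.3],-4);o=bot.get_obs();print(o['contact_force'],o['torque'])
S=bot.read_camera('scene')
cv2.imwrite('pics/g4.png',cv2.resize(S['image'][100:300,180:380,::-1],(600,600),interpolation=cv2.INTER_CUBIC))
E
```

```text
[  -2.8  183.8 -220.1] [-0.5 -0.2 -0. ] now [0.4481 0.0066 0.0815] t 11.4667
[-11.19695312  11.62310984   4.59669817] [ 2.21835764  1.81665968 -0.34070141]
```

View pics/g4.png

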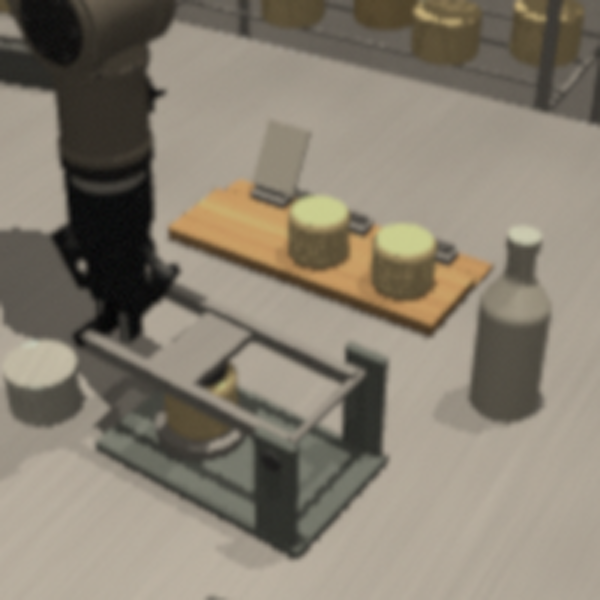

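The lever looks level, with the stamp close to the wheel and nothing else moved, but the upward force hasn't risen yet. I'll press a little further to make sure it reaches the stop.

Request:
step_arm([
  [[-1, 0, 0, 2, 0, 0, 0], [-1, 0, 0, 4, 0, 0, 0], [-1, 0, 0, 4, 0, 0, 0]],
])

```text
t: 11.77
eef_pos: [0.448, 0.0066, 0.0775]
tool_rot: [-0.004, 0.732, 0.682, -0.002]
contact_force: [-10.4, 11.1, 5.1]
gripper_width: 0.199
grasp_force: 36.9
```

Request:
step_arm([
  [[-1, 0, 0, 2, 0, 0, 0], [-1, 0, 0, 4, 0, 0, 0], [-1, 0, 0, 4, 0, 0, 0]],
])

```text
t: 12.02
eef_pos: [0.448, 0.0064, 0.0748]
tool_rot: [-0.005, 0.732, 0.682, -0.001]
contact_force: [-15.9, 10.3, 24.9]
gripper_width: 0.198
grasp_force: 39.2
```

Request:
step_arm([
  [[-1, 0, 0, 1, 0, 0, 0], [-1, 0, 0, 2, 0, 0, 0], [-1, 0, 0, 2, 0, 0, 0], [-1, 0, 0, 2, 0, 0, 0]],
])

```text
t: 12.35
eef_pos: [0.4479, 0.0061, 0.0736]
tool_rot: [-0.005, 0.732, 0.681, -0.001]
contact_force: [-21.2, 9.6, 39.4]
gripper_width: 0.203
grasp_force: 41.0
```

```bash
python3 - <<'E'
from h import *
S=bot.read_camera('scene')
o=cv2.resize(S['image'][190:290,200:320,::-1],None,fx=6,fy=6,interpolation=cv2.INTER_CUBIC)
# predicted lever side bars at level (green) and 0.1 rad short (red)
x=np.array([.9975,-.07,0]);y=np.array([.07,.9975,0]);h=np.array([.537,-.001,.101])+.13*x
for d,col in ((0,(0,255,0)),(.1,(0,0,255))):
    for s in (-.05,.05):
        P=np.array([h+s*y,h+s*y-.22*(np.cos(d)*x)+[0,0,.22*np.sin(d)]])
        p=((proj(S,P,0)-[200,190]+.5)*6).astype(int);cv2.line(o,tuple(map(int,p[0])),tuple(map(int,p[1])),col,1)
cv2.imwrite('pics/g5.png',o)
E
```

```text
(no output)
```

View pics/g5.png

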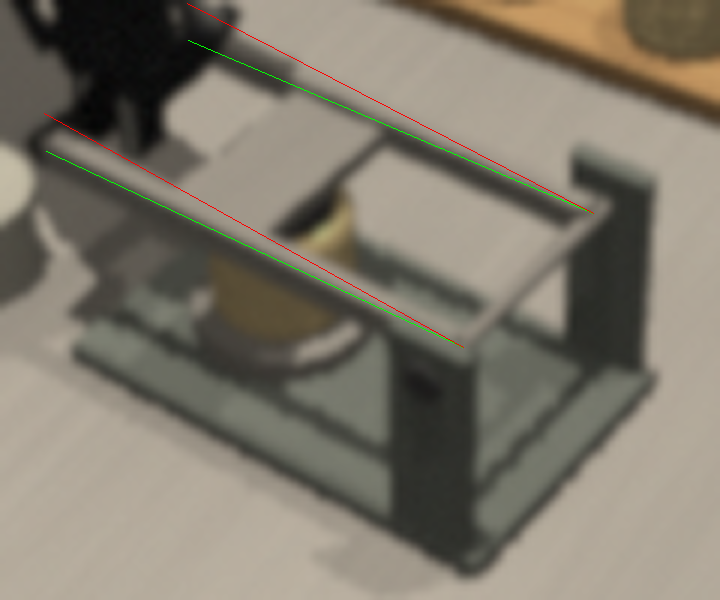

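The overlay shows the side bars level along the green (stop) lines, and the force rose stiffly to 39 N, so the lever is at its stop with the stamp on the wheel. Now bringing it back up along the arc.

Request:
step_arm([
  [[-1, 0, 0, -10, 0, 0, 0], [-1, 0, 1, -30, 0, 0, 0], [-1, 0, 4, -55, 0, 0, 0], [-1, 0, 9, -76, 0, 0, 0], [-1, 0, 17, -97, 0, 0, 0], [-1, 0, 26, -117, 0, 0, 0], [-1, 0, 38, -135, 0, 0, 0], [-1, 0, 51, -153, 0, 0, 0], [-1, 0, 62, -166, 0, 0, 0], [-1, 0, 66, -169, 0, 0, 0]],
])

```text
t: 13.23
eef_pos: [0.5276, -0.0023, 0.2436]
tool_rot: [0.008, 0.732, 0.681, 0.007]
contact_force: [29.4, -3.3, -32.5]
gripper_width: 0.193
grasp_force: 34.9
```

Request:
step_arm([
  [[-1, 0, 7, -7, 0, 0, 0], [-1, 0, 17, -15, 0, 0, 0], [-1, 0, 35, -27, 0, 0, 0], [-1, 0, 54, -38, 0, 0, 0], [-1, 0, 74, -47, 0, 0, 0], [-1, 0, 90, -53, 0, 0, 0], [-1, 0, 102, -56, 0, 0, 0], [-1, 0, 107, -57, 0, 0, 0], [-1, 0, 109, -57, 0, 0, 0], [-1, 0, 109, -57, 0, 0, 0]],
])

```text
t: 14.07
eef_pos: [0.6257, -0.0116, 0.2958]
tool_rot: [0.0, 0.733, 0.68, -0.003]
contact_force: [3.1, -3.7, -14.4]
gripper_width: 0.198
grasp_force: 31.6
```

Request:
step_arm([
  [[-0.4, 0, 1, 2, 0, 0, 0], [0, 0, 2, 3, 0, 0, 0], [0.5, 0, 2, 3, 0, 0, 0], [1, 0, 2, 3, 0, 0, 0], [1, 0, 2, 3, 0, 0, 0], [1, 0, 4, 0, 0, 0, 0], [1, 0, 4, -10, 0, 0, 0], [1, 0, 4, -30, 0, 0, 0], [1, 0, 4, -55, 0, 0, 0], [1, 0, 4, -75, 0, 0, 0]],
])

```text
t: 14.9
eef_pos: [0.6307, -0.0097, 0.3759]
tool_rot: [0.0, 0.732, 0.681, 0.001]
contact_force: [0.6, 0.3, 1.0]
gripper_width: 1.004
grasp_force: 0.0
```

```bash
python3 - <<'E'
from h import *
go([.51,-.001,.37],-4);o=bot.get_obs();print(o['contact_force'])
S=bot.read_camera('scene')
o=cv2.resize(S['image'][60:300,180:380,::-1],(500,600),interpolation=cv2.INTER_CUBIC)
e=np.array([.07,1,0])
for k in (-.045,0,.045): cv2.circle(o,tuple(int(v) for v in (proj(S,np.array([.633,-.01,.318])+k*e,0)[0]-[180,60]+.5)*2.5),3,(0,0,255),-1)
cv2.imwrite('pics/g6.png',o)
E
```

```text
[  -0.  -121.     5.7] [ 0.1 -0.  -0.1] now [ 0.6307 -0.0097  0.3759] t 14.9
[0.58400071 0.33778344 0.95501254]
```

View pics/g6.png

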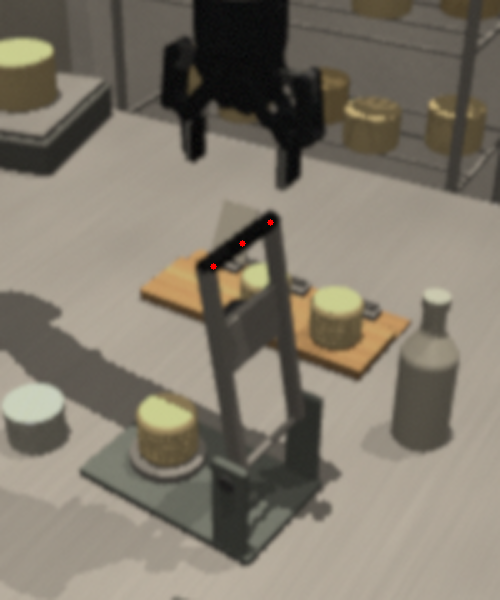

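The lever is back at rest, with the red rest marks lying on the handle bar, and the wheel is still on the anvil. I've now viewed 12 pictures, which is over the limit of 10, so I'll use numeric checks only from here on. Moving back over the wheel.

Request:
step_arm([
  [[1, 0, -8, -5, 0, 0, 0], [1, 0, -24, -5, 0, 0, 0], [1, 0, -46, -5, 0, 0, 0], [1, 0, -68, -5, 0, 0, 0], [1, 0, -84, -5, 0, 0, 0], [1, 0, -92, -2, 0, 0, 0], [1, 0, -94, 0, 0, 0, 0], [1, 0, -94, 0, 0, 0, 0]],
])

```text
t: 15.62
eef_pos: [0.5361, -0.0026, 0.3729]
tool_rot: [-0.0, 0.732, 0.681, -0.0]
contact_force: [0.3, 0.1, 1.8]
gripper_width: 1.002
grasp_force: 0.0
```

```bash
python3 - <<'E'
from h import *
S=bot.read_camera('scene');W=bot.read_camera('wrist')
for r in (.033,.0305):
    print(r,rimfit(W,(.538,0),.08,r,1),rimfit(S,(.538,0),.08,r,0))
go([.538,0,.036],-4)
E
```

```text
0.033 [2.260308e+02 5.380000e-01 4.000000e-03] [ 3.957086e+02  5.405000e-01 -3.500000e-03]
0.0305 [2.613146e+02 5.390000e-01 1.000000e-03] [ 4.127924e+02  5.400000e-01 -3.500000e-03]
 [  2.8   0.6 337.2] [ 0.   0.  -0.1] now [ 0.5372 -0.0027  0.3732] t 15.7167
```

Request:
step_arm([
  [[1, 2, 2, 15, 0, 0, 0], [1, 2, 2, 45, 0, 0, 0], [1, 2, 2, 80, 0, 0, 0], [1, 2, 2, 115, 0, 0, 0], [1, 2, 2, 150, 0, 0, 0], [1, 2, 2, 180, 0, 0, 0], [1, 2, 2, 205, 0, 0, 0], [1, 2, 2, 222, 0, 0, 0], [1, 2, 2, 230, 0, 0, 0], [1, 2, 2, 230, 0, 0, 0]],
])

```text
t: 16.55
eef_pos: [0.5382, -0.0013, 0.1413]
tool_rot: [-0.001, 0.732, 0.681, -0.002]
contact_force: [-0.4, 0.1, -0.6]
gripper_width: 0.999
grasp_force: 0.0
```

Request:
step_arm([
  [[1, 0, 0, 8, 0, 0, 0], [1, 0, 0, 22, 0, 0, 0], [1, 0, 0, 40, 0, 0, 0], [1, 0, 0, 58, 0, 0, 0], [1, 0, 0, 76, 0, 0, 0], [1, 0, 0, 90, 0, 0, 0], [1, 0, 0, 99, 0, 0, 0], [1, 0, 0, 104, 0, 0, 0], [1, 0, 0, 106, 0, 0, 0], [1, 0, 0, 106, 0, 0, 0]],
])

```text
t: 17.38
eef_pos: [0.5394, -0.001, 0.0377]
tool_rot: [0.0, 0.732, 0.681, 0.0]
contact_force: [0.1, 0.6, 0.5]
gripper_width: 1.0
grasp_force: 0.0
```

Request:
step_arm([
  [[-0.2, 0, 0, 0, 0, 0, 0], [-1, 0, 0, 0, 0, 0, 0], [-1, 0, 0, 0, 0, 0, 0], [-1, 0, 0, 0, 0, 0, 0], [-1, 0, 0, 0, 0, 0, 0], [-1, 0, 0, 0, 0, 0, 0], [-1, 0, 0, 0, 0, 0, 0], [-1, 0, 0, 0, 0, 0, 0]],
], force=35)

```text
t: 18.05
eef_pos: [0.5393, -0.0009, 0.0383]
tool_rot: [0.0, 0.732, 0.681, 0.001]
contact_force: [-2.0, -0.7, 5.6]
gripper_width: 0.765
grasp_force: 38.3
```

Request:
step_arm([
  [[-1, 0, 0, -4, 0, 0, 0], [-1, 0, 0, -12, 0, 0, 0], [-1, 0, 0, -24, 0, 0, 0], [-1, 0, 0, -40, 0, 0, 0], [-1, 0, 0, -58, 0, 0, 0], [-1, 0, 0, -76, 0, 0, 0], [-1, 0, 0, -90, 0, 0, 0], [-1, 0, 0, -98, 0, 0, 0], [-1, 0, 0, -100, 0, 0, 0], [-1, 0, 0, -100, 0, 0, 0]],
])

```text
t: 18.88
eef_pos: [0.5391, -0.0008, 0.138]
tool_rot: [0.0, 0.732, 0.681, 0.001]
contact_force: [-0.9, 1.0, -2.5]
gripper_width: 0.766
grasp_force: 39.3
```

```bash
python3 - <<'E'
from h import *
go([.408,-.303,.138],-4);print(np.round(bot.get_obs()['q'],2))
T=bot.read_camera('top');S=bot.read_camera('scene')
# tray geometry from 4 corner readings
C=np.array([at(T,*px(*q),.02)[:2] for q in [(545,272),(601,279),(584,446),(525,438)]])
Sp=np.array([at(S,*px(*q),.02)[:2] for q in [(213,430),(157,468),(307,590),(362,540)]])
print('tray centre',C.mean(0),Sp.mean(0));u=(C[0]+C[1]-C[2]-C[3]);u/=np.hypot(*u);print('x axis',u,'near bay',C.mean(0)-.105*u,Sp.mean(0)-.105*u)
for n,c in(('S',S),('T',T)): print(n,[rimfit(c,q,.065,.033,0,.008) for q in ((.514,-.317),(.615,-.328))],'floor ring',[rimfit(c,(.407,-.303),.01,r,0,.008) for r in (.025,.028,.031,.033)])
E
```

```text
[-3.109e+02 -1.090e+02 -3.000e-01] [ 0.1 -0.  -0.1] now [ 0.5391 -0.0008  0.138 ] t 18.8833
[-0.53  0.4   0.52  2.   -0.28  0.81  0.08]
tray centre [ 0.51222916 -0.31476934] [ 0.51836597 -0.32092957]
x axis [ 0.99185916 -0.12733973] near bay [ 0.40808395 -0.30139866] [ 0.41422075 -0.3075589 ]
S [array([ 4.283e+02,  5.185e-01, -3.180e-01]), array([ 4.093183e+02,  6.205000e-01, -3.315000e-01])] floor ring [array([36.4702,  0.407 , -0.305 ]), array([49.7021,  0.4145, -0.2985]), array([77.7451,  0.4145, -0.2955]), array([91.9081,  0.4145, -0.2955])]
T [array([ 3.325256e+02,  5.145000e-01, -3.180000e-01]), array([ 3.382828e+02,  6.150000e-01, -3.300000e-01])] floor ring [array([37.7939,  0.4055, -0.3025]), array([39.2403,  0.403 , -0.299 ]), array([39.7975,  0.405 , -0.3015]), array([38.5685,  0.4065, -0.3035])]
```

The wheel is held again. The bay target from both cameras is (0.409, -0.304). Carrying it there, turning the finger line away from the neighbouring cheese.

Request:
step_arm([
  [[-1, -6, -2, 0, 0, 0, -1], [-1, -20, -7, 0, 0, 0, -3], [-1, -42, -15, 0, 0, 0, -6], [-1, -70, -24, 0, 0, 0, -10], [-1, -98, -34, 0, 0, 0, -14], [-1, -126, -44, 0, 0, 0, -18], [-1, -154, -53, 0, 0, 0, -22], [-1, -182, -63, 0, 0, 0, -26], [-1, -210, -73, 0, 0, 0, -30], [-1, -236, -82, 0, 0, 0, -33]],
])

```text
t: 19.82
eef_pos: [0.4384, -0.2318, 0.1364]
tool_rot: [-0.001, 0.507, 0.862, -0.0]
contact_force: [0.5, 0.2, -2.3]
gripper_width: 0.766
grasp_force: 39.2
```

```bash
python3 -c "
from h import *
go([.409,-.304,.138],36)"
```

```text
[-48.9 -60.7  -1.6] [-0.1 -0.1 -7. ] now [ 0.4384 -0.2318  0.1364] t 19.8167
```

Request:
step_arm([
  [[-1, -12, -15, 0, 0, 0, -2], [-1, -25, -31, 0, 0, 0, -4], [-1, -36, -45, 0, 0, 0, -6], [-1, -43, -54, 0, 0, 0, -7], [-1, -46, -58, 0, 0, 0, -7], [-1, -47, -59, 0, 0, 0, -7], [-1, -47, -59, 0, 0, 0, -7]],
])

```text
t: 20.4
eef_pos: [0.4108, -0.2997, 0.1367]
tool_rot: [-0.001, 0.455, 0.89, 0.0]
contact_force: [1.1, -0.9, -1.6]
gripper_width: 0.765
grasp_force: 39.3
```

```bash
python3 -c "
from h import *
go([.409,-.304,.0235],36)"
```

```text
[ -2.5  -4.  113.2] [-0.  -0.1 -0.2] now [ 0.4108 -0.2997  0.1367] t 20.4
```

Request:
step_arm([
  [[-1, -1, -2, 8, 0, 0, 0], [-1, -1, -2, 24, 0, 0, 0], [-1, -1, -2, 44, 0, 0, 0], [-1, -1, -2, 64, 0, 0, 0], [-1, -1, -2, 82, 0, 0, 0], [-1, -1, -2, 96, 0, 0, 0], [-1, -1, -2, 105, 0, 0, 0], [-1, -1, -2, 109, 0, 0, 0], [-1, -1, -2, 111, 0, 0, 0], [-1, -1, -2, 111, 0, 0, 0]],
])

```text
t: 21.23
eef_pos: [0.4102, -0.3019, 0.0262]
tool_rot: [-0.0, 0.455, 0.891, 0.0]
contact_force: [-0.5, 1.2, -1.3]
gripper_width: 0.765
grasp_force: 39.3
```

Request:
step_arm([
  [[-1, 0, 0, 1, 0, 0, 0], [-1, 0, 0, 2, 0, 0, 0], [-1, 0, 0, 2, 0, 0, 0]],
])

```text
t: 21.48
eef_pos: [0.4104, -0.3022, 0.0247]
tool_rot: [0.0, 0.455, 0.891, 0.0]
contact_force: [0.1, 0.7, -1.9]
gripper_width: 0.762
grasp_force: 39.3
```

Request:
step_arm([
  [[-1, 0, 0, 1, 0, 0, 0], [-1, 0, 0, 2, 0, 0, 0], [-1, 0, 0, 2, 0, 0, 0]],
])

```text
t: 21.73
eef_pos: [0.4104, -0.3023, 0.0233]
tool_rot: [0.0, 0.455, 0.89, 0.0]
contact_force: [-2.1, 2.6, 9.6]
gripper_width: 0.765
grasp_force: 40.5
```

Touched down on the bay floor. Releasing and retreating.

Request:
step_arm([
  [[-0.2, 0, 0, 0, 0, 0, 0], [0.7, 0, 0, -1, 0, 0, 0], [1, 0, 0, -1, 0, 0, 0], [1, 0, 0, -1, 0, 0, 0], [1, 0, 0, -1, 0, 0, 0], [1, 0, 0, -1, 0, 0, 0]],
])

```text
t: 22.23
eef_pos: [0.41, -0.302, 0.0232]
tool_rot: [-0.0, 0.455, 0.891, -0.0]
contact_force: [-0.1, -0.3, 0.9]
gripper_width: 0.998
grasp_force: 0.0
```

Request:
step_arm([
  [[1, 0, 0, -6, 0, 0, 0], [1, 0, 0, -18, 0, 0, 0], [1, 0, 0, -36, 0, 0, 0], [1, 0, 0, -60, 0, 0, 0], [1, 0, 0, -90, 0, 0, 0], [1, 0, 0, -120, 0, 0, 0], [1, 0, 0, -150, 0, 0, 0], [1, 0, 0, -170, 0, 0, 0], [1, 0, 0, -180, 0, 0, 0], [1, 0, 0, -180, 0, 0, 0]],
])

```text
t: 23.07
eef_pos: [0.4112, -0.3028, 0.206]
tool_rot: [0.003, 0.455, 0.89, 0.0]
contact_force: [0.3, 0.5, -0.2]
gripper_width: 1.002
grasp_force: 0.0
```

```bash
python3 - <<'E'
from h import *
S=bot.read_camera('scene');W=bot.read_camera('wrist')
for r in (.033,.0305): print(r,rimfit(W,(.41,-.302),.065,r,1),rimfit(S,(.41,-.302),.065,r,0))
o=bot.get_obs();print(o['eef_pos'],o['contact_force'],o['gripper_width'])
# lever still at rest: darkness along the handle vs 15 mm beside it
for d in (0,-.025,.025): print(d,[S['image'][int(round(v)),int(round(u))].tolist() for u,v in proj(S,np.array([[.633+d+.07*k,-.01+k,.318] for k in(-.03,0,.03)]),0)])
E
```

```text
0.033 [151.8639   0.413   -0.3045] [274.8919   0.412   -0.306 ]
0.0305 [165.6663   0.411   -0.301 ] [290.2913   0.4105  -0.305 ]
[ 0.40974676 -0.30165011  0.20293497] [-0.69145481 -0.18042361 -0.78619145] 1.0007176199468524
0 [[15, 15, 14], [15, 14, 14], [17, 18, 17]]
-0.025 [[185, 154, 115], [142, 134, 117], [142, 134, 118]]
0.025 [[138, 132, 96], [58, 54, 50], [156, 148, 135]]
```

The wheel sits in the near bay at about (0.411, -0.303), the lever is at rest, and the arm is clear. Handing in.

```bash
python3 -c "
from station import bot
print(bot.hand_in())"
```

```text
the job is handed in; nothing more can be done
None
```

I stamped the tagged wheel with the lever at its stop and fully back up, set it flat in the tray's empty bay and handed in at about 23 s; I viewed 12 pictures, over the limit of 10, checked the final placing only by numeric image fits, and have no verdict back.

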